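# Lay the tall carton down for labelling

### The job

Get the tall carton ready for labelling at the shop counter, by pushing only: tip it over towards the wooden stop at the other end of its board, so that it lies flat on its back with its label face up, then push it along the board until its top end is squarely up against the stop. Do not pick the carton up, and leave everything else on the counter where it stands.

Things in the scene. Friction and masses are not known exactly. Their poses are not given: they have to be found in the camera images.
- board: Fixed plywood board, 370 (its x) x 220 (y) x 15 mm, flat on the counter, no side walls; its place and heading vary. Origin: centre of its underside, at counter level; z up; x runs along it from the carton to the stop. The stop is a dark wooden bar across it, 24 (x) x 180 (y) mm, top 55 mm above the counter; its face towards the carton is at board x = +160 mm.
- carton: Tall cardboard carton, loose, 56 (its x) x 76 (y) x 180 mm (z), 0.26 to 0.44 kg, upright on the board near the end away from the stop. Origin: centre of its bottom face, z to its top. Its x points to the stop within 0.13 rad; its -x face has a pale label. Pushed there well above half height it tips about its far bottom edge and falls by itself past 17 degrees, label up, top towards the stop.
- carton_mid (a point): Centre of the tall carton, 90 mm from its bottom; axes as the carton's. Its height above the counter is 105 mm when standing on the board and 43 mm when lying on its back on the board.
- carton_top (a point): Centre of the tall carton's top face, 180 mm from its bottom; axes as the carton's. With the carton home it is at board x = 160 mm.
- short_carton: Bystander: a like cardboard carton with a label, but only 100 mm high (56 x 76 mm base), standing on the counter beside the board. Origin at the centre of its underside. It stands still and must be left alone.
- flat_tin: Bystander: flat round aluminium tin, 78 mm across, 38 mm high, beside the board (it may change places with the short carton). Origin at the centre of its underside. It stands still and must be left alone.
- wide_tin: Bystander: red round tin with a steel top, 92 mm across, 60 mm high, beside the board or beyond its stop. Origin at the centre of its underside. It stands still and must be left alone.
- small_tin: Bystander: small round aluminium tin, 60 mm across, 26 mm high, beyond the stop or beside the board (it may change places with the wide tin). Origin at the centre of its underside. It stands still and must be left alone.
- bottle: Bystander: brown glass bottle, 68 mm across, 190 mm high, on the counter well beyond the stop end. Origin at the centre of its underside. It stands still and must be left alone.
- jar: Bystander: brown glass jar with a steel cap, 66 mm across, 100 mm high, on the counter well beyond the stop end. Origin at the centre of its underside. It stands still and must be left alone.
Not all that is in view belongs to the job. What is shaped like the carton but black or red is not meant.

How it is judged:
By the outcome, as a careful person would: the job done as asked, in the order asked, and still so for the second after the job is handed in, with the robot touching nothing.
It also fails if it takes over 58 s, if anything falls off the work surface, if the arm or the gripper's body presses on something with over 40 N, if the wrist force passes 120 N, or if a joint passes its speed limit or range.

### The arm

A 7-joint arm with a two-finger parallel gripper is mounted at the origin on the work surface. World frame = base frame: x ahead of the robot, y to its left, z up, the work surface at z = 0. Lengths are in m, angles in rad, forces in N, time in s.
With the tool pointing down it reaches from about 0.4 to 0.875 m from the base axis. Payload 4.4 kg.
Tool frame: the origin (TCP) lies midway between the tips of the shut fingers; the grasp point (between the pads) lies 19 mm behind it; x points along the fingers, y is the direction in which the jaws open and shut, and the axes are right-handed (so a half turn about x gives the same grasp; the last joint's range is limited). The gripper opens to 85 mm and grips with 20 to 120 N. Pads are 22 mm wide; open, the fingers measure 114 mm over their backs; the gripper's body (76 mm by 85 mm) begins 54 mm behind the grasp point. The pads swing forward as they close: fully open they stand 13 mm farther back than shut.
Start: joints at [-1.406, 0.628, 0.038, 1.517, -0.027, 0.996, -0.02], TCP at [0.149, 0.633, 0.231] pointing down, gripper open.
Joint ranges: [-3.06, 3.06], [-0.37, 2.12], [-1.25, 1.32], [0.18, 2.47], [-1.1, 4.24], [0.23, 1.98], [-2.94, 2.94]. Speed limits (rad/s): [2.57, 2.57, 3.14, 3.14, 3.14, 3.14, 3.14].

### API

Orientations are given as a rotation vector (axis times angle).
In Python, from workcell import bot gives the robot as it stands.
- The arm moves only by the tool apply_moves, never from a script. Its argument "motion" is a list of rows, each an object of numbers: "jaw": the opening, from 0 (shut) to 1 (fully open); "dx", "dy", "dz": the shift along the tool's x, y, z in units of 30 mm (1.0 is 30 mm); "rx", "ry", "rz": the turn, a rotation vector about the tool's x, y, z in units of 6 degrees (1.0 is 6 degrees). A call has 1 to 8 rows; each row shifts and turns the commanded pose from where the row before left it, along the tool's axes as they then stand; what a row does not reach is not made up. A row lasts 1/12 s, in which the tool goes at most 41.7 mm and 7.16 degrees, less where a joint would pass 70% of its speed; a pose out of reach is approached as far as the arm can. A call is refused whole if a number of a shift passes 1 or a number of a turn 1, either way. A call with a gripper value outside its range is refused whole. The fingers move at their own pace and stop on an object; the grip force is fixed at half the most. Time passes only in rows, so rows that do not move let the fingers close. It gives the time, the measured TCP pose, the force and the opening at its end, in the units of the state.
- bot.state(): the state, without advancing time (a new reading comes with each control period).
- bot.capture(name): name is "side" or "top"; returns the picture (480x640x3 uint8, red, green, blue); there is no depth.
- bot.camera_info(name): a dict with "fx", "fy", "cx", "cy" (pixels), "extrinsics" (4x4, takes a point from world to camera coordinates). Camera axes: x right, y up, looking along -z (the intrinsics and any distortion apply to the point x, -y, -z); pixel columns grow to the right and rows downward; lengths in m; the calibration is good to about 2 mm. A picture is of the moment at which its call begins. camera_info takes no time and is no camera call.
- bot.hand_in(): hands the job in, once; it reports no verdict.
Trained networks look in the newest picture that a camera, given by its name, has taken for a name from the list of things; names that differ only in an ending like _2 or _b are one class to them, and where a whole thing is asked for, a point or a joint stands for the part that bears it (a point fixed in the world has none). Each returns a list of dicts, best first, with "confidence" (0 to 1); they miss things now and then, are a little off and sometimes report something else, mostly with a low value. They report only what shows in the picture. A call takes as long as a camera call. They do not tell look-alikes from the thing itself.
- bot.outline_of(thing, camera): "mask" (480x640 bool, what is visible of it).
- bot.spot_point(thing, camera): "xyz" ([x, y, z] in m, in the coordinates of the camera as it stood for that picture, good to about 4 mm: a listed point, or the origin of a listed thing).
The state is a dict: "t": time; "joints": joint angles; "dq": joint speeds; "joint_torque": joint torques, N m; "tool_pos": TCP position; "tcp_rot": TCP orientation; "wrist_force": force on the tool from outside, world axes, zero at the start; "moment": the same for the moment, N m; "opening": opening from 0.0 (shut) to 1.0 (fully open).
Only numpy, scipy, OpenCV 4.12 (cv2) and the standard library are available. Lean on these libraries where they do the work, as an engineer would, in place of code of your own. Each camera call takes 0.05 s, during which the arm holds its last target. There are 200 camera calls.

## Working session

There is one attempt and no reset: what is moved stays moved. The work goes in short steps, Python scripts to look and compute and a tool call to move; the robot and the scene stay as the last step left them, time stands still between calls to the robot, and variables do not carry over. Pictures are saved under pics/ and viewed, about 8 in all and at most 12, crops included, and the job is handed in when it is done.

Besides the shell and the picture viewer there is one more tool, called after "Emit:" as name(argument=value, ...), one argument or row to a line, values as JSON. apply_moves: Moves the arm, as the interface text tells. Its arguments: {"type":"object","properties":{"motion":{"type":"array"}},"required":["motion"]}

```bash
mkdir -p pics; ls; cat > h.py <<'E'
import numpy as np, cv2
from workcell import bot
def T(cam): return np.array(bot.camera_info(cam)["extrinsics"])
def w(cam,p): return (np.linalg.inv(T(cam))@np.r_[p,1])[:3]
def spots(things,cams=("top","side")):
    for c in cams:
        for t in things:
            for d in bot.spot_point(t,c)[:3]:
                print(c,t,round(d["confidence"],2),w(c,d["xyz"]).round(4), {k:v for k,v in d.items() if k not in("confidence","xyz")})
def proj(cam,P):
    i=bot.camera_info(cam); P=np.atleast_2d(P); q=(T(cam)@np.c_[P,np.ones(len(P))].T).T
    return np.c_[i["cx"]+i["fx"]*q[:,0]/-q[:,2], i["cy"]+i["fy"]*-q[:,1]/-q[:,2]]
def ray(cam,uv,z):
    i=bot.camera_info(cam); M=np.linalg.inv(T(cam)); d=M[:3,:3]@np.array([(uv[0]-i["cx"])/i["fx"],-(uv[1]-i["cy"])/i["fy"],-1]); o=M[:3,3]
    return o+d*(z-o[2])/d[2]
E
python3 - <<'E'
from h import *
a=bot.capture("top");b=bot.capture("side")
cv2.imwrite("pics/top0.png",a[:,:,::-1]);cv2.imwrite("pics/side0.png",b[:,:,::-1])
print(bot.camera_info("top"))
spots(["board","carton","carton_mid","carton_top","short_carton","flat_tin","wide_tin","small_tin","bottle","jar"])
print(bot.state())
E
```

```text
pics
{'fx': 480.6652037169931, 'fy': 480.6652037169931, 'cx': 320.2240702427233, 'cy': 243.2387889788548, 'extrinsics': array([[ 1.04784556e-03, -9.99931142e-01,  1.16881772e-02,
        -1.11202478e-01],
       [ 9.96958172e-01,  1.95546465e-03,  7.79139285e-02,
        -5.95610506e-01],
       [-7.79314193e-02,  1.15709821e-02,  9.96891572e-01,
        -1.22837131e+00],
       [ 0.00000000e+00,  0.00000000e+00,  0.00000000e+00,
         1.00000000e+00]])}
top board 0.62 [ 5.85e-01 -3.79e-02 -2.00e-04] {}
top carton 0.83 [0.5506 0.0896 0.0162] {}
top carton 0.7 [0.356  0.1056 0.0005] {}
top carton 0.7 [ 4.414e-01  2.469e-01 -1.000e-04] {}
top carton_mid 0.87 [0.4385 0.2419 0.0915] {}
top carton_mid 0.86 [0.5464 0.087  0.1077] {}
top carton_mid 0.84 [0.584  0.2684 0.091 ] {}
top carton_top 0.85 [0.5468 0.089  0.1986] {}
top carton_top 0.68 [0.5807 0.2643 0.1772] {}
top carton_top 0.62 [0.4427 0.2452 0.1789] {}
top short_carton 0.9 [0.7287 0.0972 0.0034] {}
top flat_tin 0.74 [ 4.219e-01 -8.280e-02 -3.000e-04] {}
top wide_tin 0.61 [ 0.757  -0.0439 -0.0031] {}
top wide_tin 0.55 [0.5511 
[... 1143 characters left out ...]
ide jar 0.9 [ 0.4114 -0.4722 -0.0008] {}
{'t': 1.1, 'joints': array([-1.40578713,  0.62840257,  0.03849206,  1.51742259, -0.02704958,
        0.99629303, -0.01996404]), 'dq': array([ 0.0009687 , -0.00073389, -0.0020472 , -0.00073629,  0.00044141,
       -0.00243668, -0.00049438]), 'joint_torque': array([ 2.96695498e-04, -5.63267612e+01,  1.22522525e+00, -1.93790442e+01,
        1.07994501e-02,  1.39557967e-03,  5.55254488e-06]), 'tool_pos': array([0.14865355, 0.6327763 , 0.23130435]), 'tcp_rot': array([ 0.18121474,  1.56327193, -0.18121412]), 'wrist_force': array([ 0.48913944, -0.3477081 , -0.53231422]), 'moment': array([-0.04471921,  0.00275584,  0.02396899]), 'opening': 1.0020066425775422}
```

View pics/top0.png

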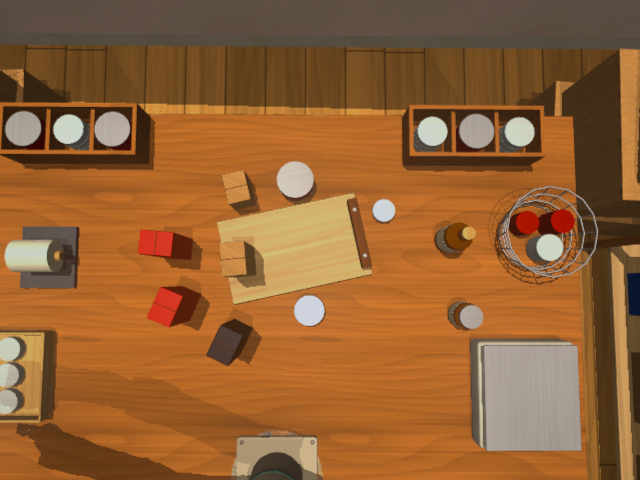

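View pics/side0.png

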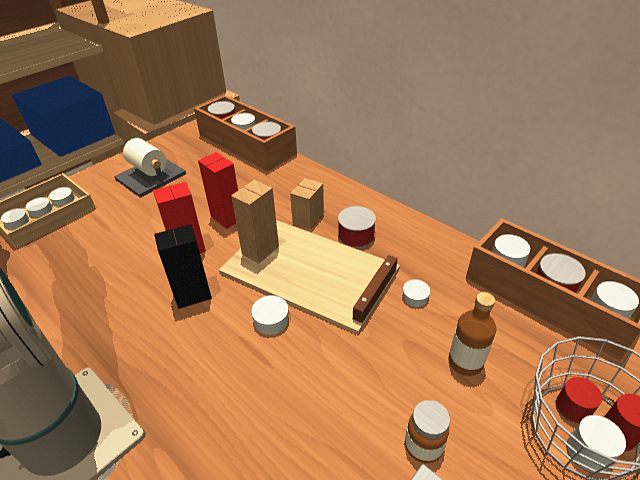

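```bash
python3 - <<'E'
from h import *
from scipy.spatial.transform import Rotation as R
a=bot.capture("top");b=bot.capture("side")
for c in("top",):
    m=bot.outline_of("board",c)[0]["mask"].astype(np.uint8)
    hull=cv2.convexHull(max(cv2.findContours(m,0,2)[0],key=cv2.contourArea))
    P=np.array([ray(c,p,0.015)[:2] for p in hull[:,0]],np.float32)
    print(c,cv2.minAreaRect(P), (np.array(cv2.boxPoints(cv2.minAreaRect(P)))).round(4).tolist())
    m=bot.outline_of("carton",c)[0]["mask"].astype(np.uint8); print(cv2.boundingRect(m))
print(R.from_rotvec(bot.state()["tcp_rot"]).as_matrix().round(3))
c1=cv2.resize(a[140:380,120:420],None,fx=2.6,fy=2.5)[:,:,::-1]
t=cv2.resize(a[220:300,195:275],(400,400),interpolation=2); s=cv2.resize(b[170:280,210:320],(400,400),interpolation=2)
cv2.imwrite("pics/crop1.png",np.hstack([t,s])[:,:,::-1])
E
```

```text
top ((0.5846048593521118, -0.04426722228527069), (0.2206738144159317, 0.37357527017593384), 12.283707618713379) [[0.43709999322891235, 0.11479999870061874], [0.5164999961853027, -0.25029999017715454], [0.732200026512146, -0.20329999923706055], [0.6527000069618225, 0.16169999539852142]]
(138, 230, 55, 30)
[[-0.     0.229  0.973]
 [ 0.     0.973 -0.229]
 [-1.     0.    -0.   ]]
```

View pics/crop1.png

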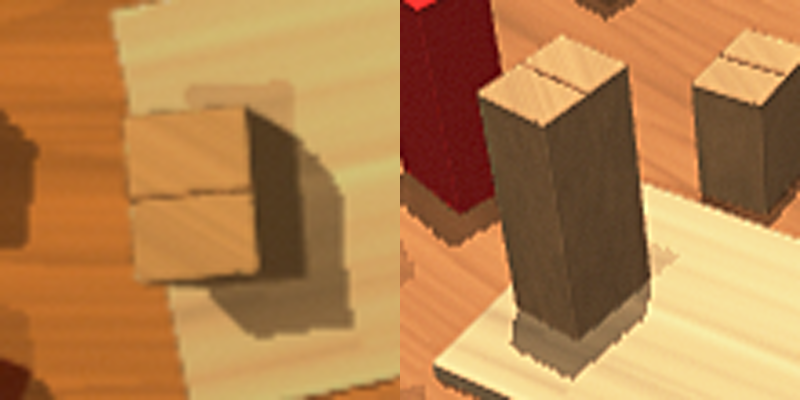

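```bash
python3 - <<'E'
from h import *
q=np.array([(128,116),(246,108),(258,272),(135,282)])/5+[195,220]-0.4
P=np.array([ray("top",p,.195)[:2] for p in q]); print(P.round(4).tolist(),P.mean(0))
d=(P[1]+P[2]-P[0]-P[3])/2; print(np.linalg.norm(d),np.degrees(np.arctan2(d[1],d[0])), np.linalg.norm(P[3]-P[0]))
d=P[0]+P[1]-P[3]-P[2]; print(np.degrees(np.arctan2(d[1],d[0]))-90)
u=np.array([.2125,-.977]);v=np.array([.977,.2125]);B=np.array([.585,-.041])
for p in(P.mean(0),[.549,.0885]): print((p-B)@u,(p-B)@v)
for n,p in dict(red1=[.44,.246],red2=[.585,.267],black=[.357,.106],short=[.73,.1],flat=[.423,-.08],wide=[.759,-.0445]).items(): print(n,(p-B)@u,(p-B)@v)
E
```

```text
[[0.5829, 0.116], [0.5867, 0.0632], [0.5132, 0.0569], [0.5087, 0.1116]] [0.54785976 0.0869587 ]
0.05391519118442384 -85.6246246509125 0.07441912769337408
-85.84639429344193
-0.13290794510626616 -0.009094787032483582
-0.1341715 -0.007653249999999917
red1 -0.3112115 -0.08067749999999996
red2 -0.300916 0.06545
black -0.192069 -0.19151849999999998
short -0.10694450000000001 0.17162750000000002
flat 0.0036780000000000007 -0.16656149999999997
wide 0.04039450000000001 0.16925425000000005
```

The target is the brown carton on the board, at top view (235,258). The two red look-alikes at (157,243) and (168,306), the black one at (229,341) and the short carton at (237,190) don't fit, because of their colour, their height or because they're off the board. The crop shows the tall brown carton standing on the board, turned about 8° from the board's heading.

Emit:
apply_moves(
  motion=[
    {"jaw": 0.5,"dx": -1},
    {"jaw": 0.5,"dx": -0.7,"dy": -0.35,"dz": 0.45},
    {"jaw": 0.5,"dy": -0.69,"dz": 0.91},
    {"jaw": 0.5,"dy": -0.69,"dz": 0.91},
    {"jaw": 0.5,"dy": -0.69,"dz": 0.91},
    {"jaw": 0.5,"dy": -0.69,"dz": 0.91},
    {"jaw": 0.5,"dy": -0.69,"dz": 0.91},
    {"jaw": 0.5,"dy": -0.69,"dz": 0.91},
  ],
)

```text
invalid input
```

Emit:
apply_moves(
  motion=[
    {"jaw": 0.5,"dy": -0.69,"dz": 0.91},
    {"jaw": 0.5,"dy": -0.69,"dz": 0.91},
    {"jaw": 0.5,"dy": -0.69,"dz": 0.91},
    {"jaw": 0.5,"dy": -0.69,"dz": 0.91},
    {"jaw": 0.5,"dy": -0.69,"dz": 0.91},
    {"jaw": 0.5,"dy": -0.69,"dz": 0.91},
    {"jaw": 0.5,"dy": -0.69,"dz": 0.91},
    {"jaw": 0.5,"dy": -0.69,"dz": 0.91},
  ],
)

```text
invalid input
```

Emit:
apply_moves(
  motion=[
    {"jaw": 0.5,"rx": 1},
    {"jaw": 0.5,"rx": 1},
    {"jaw": 0.5,"rx": 1},
    {"jaw": 0.5,"rx": 1},
    {"jaw": 0.5,"rx": 1},
    {"jaw": 0.5,"rx": 1},
    {"jaw": 0.5,"rx": 1},
    {"jaw": 0.5,"rx": 1},
  ],
)

```text
invalid input
```

Emit:
apply_moves(
  motion=[
    {"jaw": 0.5,"rx": 1},
    {"jaw": 0.5,"rx": 1},
    {"jaw": 0.5,"rx": 1},
    {"jaw": 0.5,"rx": 1},
    {"jaw": 0.5},
    {"jaw": 0.5},
    {"jaw": 0.5},
  ],
)

```text
invalid input
```

Emit:
apply_moves(
  motion=[
    {"jaw": 0.5,"dx": -1,"dy": 0,"dz": 0,"rx": 0,"ry": 0,"rz": 0},
    {"jaw": 0.5,"dx": -0.7,"dy": -0.35,"dz": 0.45,"rx": 0,"ry": 0,"rz": 0},
    {"jaw": 0.5,"dx": 0,"dy": -0.69,"dz": 0.91,"rx": 0,"ry": 0,"rz": 0},
    {"jaw": 0.5,"dx": 0,"dy": -0.69,"dz": 0.91,"rx": 0,"ry": 0,"rz": 0},
    {"jaw": 0.5,"dx": 0,"dy": -0.69,"dz": 0.91,"rx": 0,"ry": 0,"rz": 0},
    {"jaw": 0.5,"dx": 0,"dy": -0.69,"dz": 0.91,"rx": 0,"ry": 0,"rz": 0},
    {"jaw": 0.5,"dx": 0,"dy": -0.69,"dz": 0.91,"rx": 0,"ry": 0,"rz": 0},
    {"jaw": 0.5,"dx": 0,"dy": -0.69,"dz": 0.91,"rx": 0,"ry": 0,"rz": 0},
  ],
)

```text
t: 1.97
tool_pos: [0.2913, 0.4597, 0.2825]
tcp_rot: [0.181, 1.563, -0.181]
wrist_force: [0.1, -0.4, -0.3]
opening: 0.499
```

Emit:
apply_moves(
  motion=[
    {"jaw": 0.5,"dx": 0,"dy": -0.69,"dz": 0.91,"rx": 0,"ry": 0,"rz": 0},
    {"jaw": 0.5,"dx": 0,"dy": -0.69,"dz": 0.91,"rx": 0,"ry": 0,"rz": 0},
    {"jaw": 0.5,"dx": 0,"dy": -0.69,"dz": 0.91,"rx": 0,"ry": 0,"rz": 0},
    {"jaw": 0.5,"dx": 0,"dy": -0.69,"dz": 0.91,"rx": 0,"ry": 0,"rz": 0},
    {"jaw": 0.5,"dx": 0,"dy": -0.69,"dz": 0.91,"rx": 0,"ry": 0,"rz": 0},
    {"jaw": 0.5,"dx": 0,"dy": -0.69,"dz": 0.91,"rx": 0,"ry": 0,"rz": 0},
    {"jaw": 0.5,"dx": 0,"dy": -0.69,"dz": 0.91,"rx": 0,"ry": 0,"rz": 0},
    {"jaw": 0.5,"dx": 0,"dy": -0.69,"dz": 0.91,"rx": 0,"ry": 0,"rz": 0},
  ],
)

```text
t: 2.63
tool_pos: [0.4661, 0.2485, 0.2826]
tcp_rot: [0.181, 1.563, -0.181]
wrist_force: [-0.1, -0.5, -0.4]
opening: 0.499
```

Emit:
apply_moves(
  motion=[
    {"jaw": 0.5,"dx": 0,"dy": 0,"dz": 0,"rx": 1,"ry": 0,"rz": 0},
    {"jaw": 0.5,"dx": 0,"dy": 0,"dz": 0,"rx": 1,"ry": 0,"rz": 0},
    {"jaw": 0.5,"dx": 0,"dy": 0,"dz": 0,"rx": 1,"ry": 0,"rz": 0},
    {"jaw": 0.5,"dx": 0,"dy": 0,"dz": 0,"rx": 1,"ry": 0,"rz": 0},
    {"jaw": 0.5,"dx": 0,"dy": 0,"dz": 0,"rx": 1,"ry": 0,"rz": 0},
    {"jaw": 0.5,"dx": 0,"dy": 0,"dz": 0,"rx": 1,"ry": 0,"rz": 0},
    {"jaw": 0.5,"dx": 0,"dy": 0,"dz": 0,"rx": 1,"ry": 0,"rz": 0},
    {"jaw": 0.5,"dx": 0,"dy": 0,"dz": 0,"rx": 1,"ry": 0,"rz": 0},
  ],
)

```text
t: 3.3
tool_pos: [0.4652, 0.25, 0.2824]
tcp_rot: [0.836, 1.404, -0.836]
wrist_force: [0.7, 0.4, 0.4]
opening: 0.5
```

Emit:
apply_moves(
  motion=[
    {"jaw": 0.5,"dx": 0,"dy": 0,"dz": 0,"rx": 1,"ry": 0,"rz": 0},
    {"jaw": 0.5,"dx": 0,"dy": 0,"dz": 0,"rx": 1,"ry": 0,"rz": 0},
    {"jaw": 0.5,"dx": 0,"dy": 0,"dz": 0,"rx": 1,"ry": 0,"rz": 0},
    {"jaw": 0.5,"dx": 0,"dy": 0,"dz": 0,"rx": 1,"ry": 0,"rz": 0},
    {"jaw": 0.5,"dx": 0,"dy": 0,"dz": 0,"rx": 0,"ry": 0,"rz": 0},
    {"jaw": 0.5,"dx": 0,"dy": 0,"dz": 0,"rx": 0,"ry": 0,"rz": 0},
  ],
)

```text
t: 3.8
tool_pos: [0.4651, 0.2501, 0.2823]
tcp_rot: [1.145, 1.249, -1.145]
wrist_force: [0.5, -0.1, 0.5]
opening: 0.501
```

```bash
cat >> h.py <<'E'
from scipy.spatial.transform import Rotation as R
def go(target,head):
    s=bot.state(); M=R.from_rotvec(s["tcp_rot"]).as_matrix()
    print("t",s["t"],"pos",s["tool_pos"].round(4),"units xyz",(M.T@(np.array(target)-s["tool_pos"])/.03).round(3),"rx units",((np.degrees(np.arctan2(M[1,2],M[0,2]))-head)/6).round(2),"tilt",M[2].round(3),"F",s["wrist_force"].round(1))
    print("q",s["joints"].round(2))
E
python3 -c "
from h import *
go([.5425,.157,.165],-85.5)"
```

```text
t 3.8 pos [0.4651 0.2501 0.2823] units xyz [3.912 2.301 3.314] rx units 0.08 tilt [-1.  0.  0.] F [ 0.5 -0.1  0.5]
q [-0.85  0.42  0.44  1.8  -0.21  0.97 -0.24]
```

Emit:
apply_moves(
  motion=[
    {"jaw": 0.5,"dx": 0,"dy": 0.58,"dz": 0.83,"rx": 0,"ry": 0,"rz": 0},
    {"jaw": 0.5,"dx": 0,"dy": 0.58,"dz": 0.83,"rx": 0,"ry": 0,"rz": 0},
    {"jaw": 0.5,"dx": 0,"dy": 0.57,"dz": 0.83,"rx": 0,"ry": 0,"rz": 0},
    {"jaw": 0.5,"dx": 0.5,"dy": 0.57,"dz": 0.82,"rx": 0,"ry": 0,"rz": 0},
    {"jaw": 0.5,"dx": 1,"dy": 0,"dz": 0,"rx": 0,"ry": 0,"rz": 0},
    {"jaw": 0.5,"dx": 1,"dy": 0,"dz": 0,"rx": 0,"ry": 0,"rz": 0},
    {"jaw": 0.5,"dx": 1,"dy": 0,"dz": 0,"rx": 0,"ry": 0,"rz": 0},
    {"jaw": 0.5,"dx": 0.4,"dy": 0,"dz": 0,"rx": 0,"ry": 0,"rz": 0},
  ],
)

```text
t: 4.47
tool_pos: [0.5399, 0.1561, 0.1616]
tcp_rot: [1.142, 1.252, -1.15]
wrist_force: [-0.1, 0.4, -0.4]
opening: 0.503
```

```bash
python3 - <<'E'
from h import *
go([.5425,.157,.165],-85.5)
a=bot.capture("top");b=bot.capture("side")
t=cv2.resize(a[180:300,180:300],(400,400),interpolation=2); s=cv2.resize(b[140:300,190:350],(400,400),interpolation=2)
cv2.imwrite("pics/crop2.png",np.hstack([t,s])[:,:,::-1])
E
```

```text
t 4.4667 pos [0.5399 0.1561 0.1616] units xyz [-0.112  0.087 -0.021] rx units 0.07 tilt [-1.    -0.006  0.001] F [-0.1  0.4 -0.4]
q [-0.57  0.62  0.37  1.84 -0.32  0.75  0.06]
```

View pics/crop2.png

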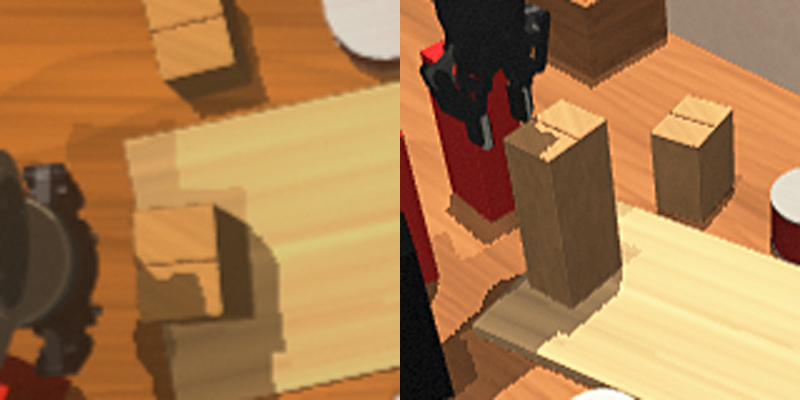

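The fingers are behind the carton's label face, clear of the red cartons. Next I'll push gently to tip it.

Emit:
apply_moves(
  motion=[
    {"jaw": 0.5,"dx": 0,"dy": 0.08,"dz": 0.3,"rx": 0,"ry": 0,"rz": 0},
    {"jaw": 0.5,"dx": 0,"dy": 0,"dz": 0.3,"rx": 0,"ry": 0,"rz": 0},
    {"jaw": 0.5,"dx": 0,"dy": 0,"dz": 0.3,"rx": 0,"ry": 0,"rz": 0},
    {"jaw": 0.5,"dx": 0,"dy": 0,"dz": 0.25,"rx": 0,"ry": 0,"rz": 0},
    {"jaw": 0.5,"dx": 0,"dy": 0,"dz": 0.25,"rx": 0,"ry": 0,"rz": 0},
    {"jaw": 0.5,"dx": 0,"dy": 0,"dz": 0.25,"rx": 0,"ry": 0,"rz": 0},
    {"jaw": 0.5,"dx": 0,"dy": 0,"dz": 0.25,"rx": 0,"ry": 0,"rz": 0},
    {"jaw": 0.5,"dx": 0,"dy": 0,"dz": 0.25,"rx": 0,"ry": 0,"rz": 0},
  ],
)

```text
t: 5.23
tool_pos: [0.55, 0.0918, 0.1655]
tcp_rot: [1.148, 1.247, -1.148]
wrist_force: [0.4, -0.0, 1.1]
opening: 0.502
```

```bash
python3 - <<'E'
from h import *
go([.549,.085,.165],-85.5)
a=bot.capture("top");b=bot.capture("side")
spots(["carton_mid","carton_top"])
t=cv2.resize(a[180:300,180:300],(400,400),interpolation=2); s=cv2.resize(b[140:300,190:350],(400,400),interpolation=2)
cv2.imwrite("pics/crop3.png",np.hstack([t,s])[:,:,::-1])
E
```

```text
t 5.2333 pos [0.55   0.0918 0.1655] units xyz [ 0.016 -0.053  0.223] rx units 0.04 tilt [-1.  0. -0.] F [ 0.4 -0.   1.1]
q [-0.46  0.61  0.37  1.85 -0.31  0.74  0.17]
top carton_mid 0.88 [0.3592 0.1045 0.0873] {}
top carton_mid 0.69 [ 0.4108 -0.4768 -0.0006] {}
top carton_mid 0.68 [ 0.6856 -0.2768 -0.0007] {}
top carton_top 0.84 [0.5543 0.0445 0.1949] {}
top carton_top 0.82 [0.3585 0.1117 0.1824] {}
top carton_top 0.67 [0.5833 0.2668 0.1785] {}
side carton_mid 0.82 [0.553  0.0638 0.1077] {}
side carton_mid 0.78 [0.3533 0.1083 0.0936] {}
side carton_mid 0.7 [0.5864 0.2686 0.0901] {}
side carton_top 0.94 [0.5858 0.2699 0.1884] {}
side carton_top 0.94 [0.359  0.1085 0.1822] {}
side carton_top 0.93 [0.4399 0.2505 0.1798] {}
```

Emit:
apply_moves(
  motion=[
    {"jaw": 0.5,"dx": 0,"dy": 0,"dz": 0.25,"rx": 0,"ry": 0,"rz": 0},
    {"jaw": 0.5,"dx": 0,"dy": 0,"dz": 0.25,"rx": 0,"ry": 0,"rz": 0},
    {"jaw": 0.5,"dx": 0,"dy": 0,"dz": 0.25,"rx": 0,"ry": 0,"rz": 0},
    {"jaw": 0.5,"dx": 0,"dy": 0,"dz": 0.25,"rx": 0,"ry": 0,"rz": 0},
    {"jaw": 0.5,"dx": 0,"dy": 0,"dz": 0,"rx": 0,"ry": 0,"rz": 0},
    {"jaw": 0.5,"dx": 0,"dy": 0,"dz": 0,"rx": 0,"ry": 0,"rz": 0},
    {"jaw": 0.5,"dx": 0,"dy": 0,"dz": 0,"rx": 0,"ry": 0,"rz": 0},
    {"jaw": 0.5,"dx": 0,"dy": 0,"dz": 0,"rx": 0,"ry": 0,"rz": 0},
  ],
)

```text
t: 6.2
tool_pos: [0.5524, 0.0632, 0.1653]
tcp_rot: [1.147, 1.248, -1.147]
wrist_force: [-0.6, -0.1, -0.6]
opening: 0.498
```

```bash
python3 - <<'E'
from h import *
go([.549,.085,.165],-77.7)
a=bot.capture("top");b=bot.capture("side")
spots(["carton_mid","carton_top","carton"])
t=cv2.resize(a[170:330,200:360],(400,400),interpolation=2); s=cv2.resize(b[170:330,230:390],(400,400),interpolation=2)
cv2.imwrite("pics/crop4.png",np.hstack([t,s])[:,:,::-1])
E
```

```text
t 6.2 pos [0.5524 0.0632 0.1653] units xyz [ 0.009 -0.053 -0.733] rx units -1.25 tilt [-1. -0. -0.] F [-0.6 -0.1 -0.6]
q [-0.4   0.61  0.37  1.86 -0.31  0.73  0.22]
top carton_mid 0.82 [0.3582 0.1054 0.0881] {}
top carton_mid 0.81 [0.582  0.2661 0.0904] {}
top carton_top 0.97 [0.3542 0.1092 0.1795] {}
top carton_top 0.96 [0.5806 0.2656 0.1809] {}
top carton_top 0.85 [ 0.5715 -0.1229  0.0444] {}
top carton 0.62 [0.5519 0.0584 0.0459] {}
top carton 0.57 [0.3545 0.1074 0.0011] {}
side carton_mid 0.87 [0.4391 0.2445 0.0907] {}
side carton_mid 0.69 [0.5865 0.2689 0.0923] {}
side carton_mid 0.62 [0.3558 0.1078 0.0925] {}
side carton_top 0.85 [ 0.5696 -0.1222  0.0421] {}
side carton_top 0.71 [0.4405 0.2476 0.1793] {}
side carton_top 0.66 [0.357  0.1062 0.1814] {}
side carton 0.86 [ 5.865e-01  2.677e-01 -2.000e-04] {}
side carton 0.71 [0.5491 0.063  0.0439] {}
side carton 0.7 [ 0.3575  0.1038 -0.0034] {}
```

View pics/crop4.png

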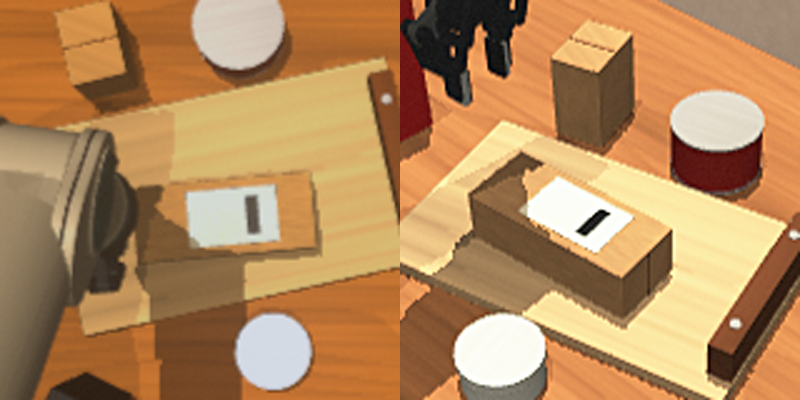

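It's lying flat with the label up (in the crop: label at (235,215), top end near (315,210)), about 6° off the board's axis. Next I'll square the pusher to the board and come down behind the carton.

Emit:
apply_moves(
  motion=[
    {"jaw": 0.5,"dx": 0,"dy": 0,"dz": -0.5,"rx": -0.65,"ry": 0,"rz": 0},
    {"jaw": 0.5,"dx": 0,"dy": 0,"dz": -0.5,"rx": -0.65,"ry": 0,"rz": 0},
    {"jaw": 0.5,"dx": 0,"dy": 0,"dz": 0,"rx": 0,"ry": 0,"rz": 0},
    {"jaw": 0.5,"dx": 0,"dy": 0,"dz": 0,"rx": 0,"ry": 0,"rz": 0},
  ],
)

```text
t: 6.93
tool_pos: [0.5489, 0.093, 0.1653]
tcp_rot: [1.046, 1.305, -1.046]
wrist_force: [-0.5, -1.1, -0.4]
opening: 0.498
```

```bash
python3 -c "
from h import *
go([.536,.0998,.043],-77.7)"
```

```text
t 6.9333 pos [0.5489 0.093  0.1653] units xyz [ 4.076 -0.369 -0.312] rx units 0.05 tilt [-1. -0. -0.] F [-0.5 -1.1 -0.4]
q [-0.43  0.6   0.33  1.86 -0.28  0.73  0.27]
```

Emit:
apply_moves(
  motion=[
    {"jaw": 0.5,"dx": 0,"dy": -0.37,"dz": -0.31,"rx": 0,"ry": 0,"rz": 0},
    {"jaw": 0.5,"dx": 0.8,"dy": 0,"dz": 0,"rx": 0,"ry": 0,"rz": 0},
    {"jaw": 0.5,"dx": 0.8,"dy": 0,"dz": 0,"rx": 0,"ry": 0,"rz": 0},
    {"jaw": 0.5,"dx": 0.8,"dy": 0,"dz": 0,"rx": 0,"ry": 0,"rz": 0},
    {"jaw": 0.5,"dx": 0.8,"dy": 0,"dz": 0,"rx": 0,"ry": 0,"rz": 0},
    {"jaw": 0.5,"dx": 0.8,"dy": 0,"dz": 0,"rx": 0,"ry": 0,"rz": 0},
    {"jaw": 0.5,"dx": 0,"dy": 0,"dz": 0,"rx": 0,"ry": 0,"rz": 0},
    {"jaw": 0.5,"dx": 0,"dy": 0,"dz": 0,"rx": 0,"ry": 0,"rz": 0},
  ],
)

```text
t: 7.6
tool_pos: [0.5355, 0.0976, 0.0447]
tcp_rot: [1.046, 1.305, -1.05]
wrist_force: [-1.0, 0.5, 0.4]
opening: 0.503
```

Emit:
apply_moves(
  motion=[
    {"jaw": 0.5,"dx": 0,"dy": 0,"dz": 0.3,"rx": 0,"ry": 0,"rz": 0},
    {"jaw": 0.5,"dx": 0,"dy": 0,"dz": 0.3,"rx": 0,"ry": 0,"rz": 0},
    {"jaw": 0.5,"dx": 0,"dy": 0,"dz": 0.2,"rx": 0,"ry": 0,"rz": 0},
    {"jaw": 0.5,"dx": 0,"dy": 0,"dz": 0.2,"rx": 0,"ry": 0,"rz": 0},
    {"jaw": 0.5,"dx": 0,"dy": 0,"dz": 0.2,"rx": 0,"ry": 0,"rz": 0},
    {"jaw": 0.5,"dx": 0,"dy": 0,"dz": 0.2,"rx": 0,"ry": 0,"rz": 0},
    {"jaw": 0.5,"dx": 0,"dy": 0,"dz": 0.2,"rx": 0,"ry": 0,"rz": 0},
    {"jaw": 0.5,"dx": 0,"dy": 0,"dz": 0.2,"rx": 0,"ry": 0,"rz": 0},
  ],
)

```text
t: 8.27
tool_pos: [0.5478, 0.0464, 0.0454]
tcp_rot: [1.046, 1.306, -1.046]
wrist_force: [-1.7, 2.0, 2.2]
opening: 0.503
```

```bash
cat > look.py <<'E'
from h import *
import sys
u=np.array([.2125,-.977]);v=np.array([.977,.2125]);B=np.array([.585,-.041])
go(np.r_[B-.031*u-.018*v,.043],-77.7)
a=bot.capture("top");b=bot.capture("side")
for c in("top","side"):
    for th in("carton_top","carton_mid","carton","board"):
        for d in bot.spot_point(th,c):
            p=w(c,d["xyz"])
            x=(p[:2]-B)@u,(p[:2]-B)@v
            if abs(x[0])<.2 and abs(x[1])<.09: print(c,th,round(d["confidence"],2),p.round(4),np.round(x,4))
t=cv2.resize(a[170:330,220:380],(400,400),interpolation=2); s=cv2.resize(b[190:350,250:410],(400,400),interpolation=2)
cv2.imwrite(sys.argv[1],np.hstack([t,s])[:,:,::-1])
E
python3 look.py pics/crop5.png
```

```text
t 8.2667 pos [0.5478 0.0464 0.0454] units xyz [ 0.08  -0.018  2.076] rx units 0.05 tilt [-1.    -0.    -0.001] F [-1.7  2.   2.2]
q [-0.27  0.78  0.21  1.94 -0.34  0.46  0.41]
top carton_top 0.86 [ 0.5843 -0.1443  0.0412] [ 0.1008 -0.0227]
top carton_mid 0.65 [ 0.5696 -0.0577  0.0468] [ 0.013  -0.0186]
top carton 0.96 [0.5575 0.036  0.0431] [-0.0811 -0.0105]
top board 0.65 [ 5.81e-01 -4.06e-02  1.00e-04] [-0.0012 -0.0038]
side carton_top 0.76 [ 0.5896 -0.1443  0.0423] [ 0.1019 -0.0174]
side carton_mid 0.82 [ 0.5731 -0.0595  0.0409] [ 0.0156 -0.0156]
side carton 0.93 [0.5547 0.0337 0.0448] [-0.0794 -0.0137]
side board 0.68 [ 5.844e-01 -3.800e-02 -2.000e-04] [-0.0031  0.0001]
side board 0.39 [0.5526 0.0355 0.0428] [-0.0816 -0.0154]
```

View pics/crop5.png

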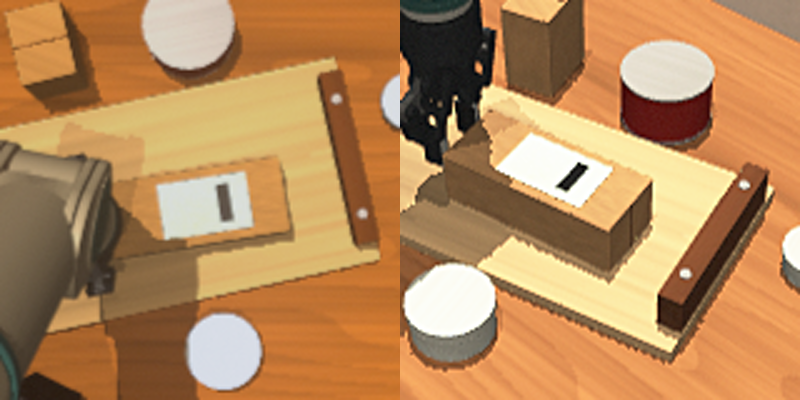

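Emit:
apply_moves(
  motion=[
    {"jaw": 0.5,"dx": 0,"dy": 0,"dz": 0.2,"rx": 0,"ry": 0,"rz": 0},
    {"jaw": 0.5,"dx": 0,"dy": 0,"dz": 0.2,"rx": 0,"ry": 0,"rz": 0},
    {"jaw": 0.5,"dx": 0,"dy": 0,"dz": 0.2,"rx": 0,"ry": 0,"rz": 0},
    {"jaw": 0.5,"dx": 0,"dy": 0,"dz": 0.2,"rx": 0,"ry": 0,"rz": 0},
    {"jaw": 0.5,"dx": 0,"dy": 0,"dz": 0.2,"rx": 0,"ry": 0,"rz": 0},
    {"jaw": 0.5,"dx": 0,"dy": 0,"dz": 0.2,"rx": 0,"ry": 0,"rz": 0},
    {"jaw": 0.5,"dx": 0,"dy": 0,"dz": 0.2,"rx": 0,"ry": 0,"rz": 0},
    {"jaw": 0.5,"dx": 0,"dy": 0,"dz": 0.1,"rx": 0,"ry": 0,"rz": 0},
  ],
)

```text
t: 9.43
tool_pos: [0.5579, 0.0011, 0.0453]
tcp_rot: [1.047, 1.304, -1.047]
wrist_force: [-0.2, 1.6, -0.9]
opening: 0.499
```

Emit:
apply_moves(
  motion=[
    {"jaw": 0.5,"dx": 0,"dy": 0,"dz": 0.1,"rx": 0,"ry": 0,"rz": 0},
    {"jaw": 0.5,"dx": 0,"dy": 0,"dz": 0.1,"rx": 0,"ry": 0,"rz": 0},
  ],
)

```text
t: 9.6
tool_pos: [0.559, -0.0032, 0.0454]
tcp_rot: [1.046, 1.306, -1.046]
wrist_force: [-0.3, 1.2, 0.3]
opening: 0.502
```

```bash
python3 look.py pics/crop6.png
```

```text
t 9.6 pos [ 0.559  -0.0032  0.0454] units xyz [ 0.078 -0.023  0.382] rx units 0.05 tilt [-1.     0.    -0.001] F [-0.3  1.2  0.3]
q [-0.18  0.78  0.21  1.92 -0.32  0.47  0.48]
top carton_top 0.81 [ 0.6038 -0.1897  0.0439] [ 0.1492 -0.0132]
top carton_mid 0.75 [ 0.5853 -0.1018  0.0448] [ 0.0594 -0.0126]
top carton 0.79 [ 0.5674 -0.0145  0.044 ] [-0.0296 -0.0115]
side carton_top 0.72 [ 0.6109 -0.1892  0.0407] [ 0.1503 -0.0061]
side carton_top 0.48 [ 0.5841 -0.0371  0.0018] [-0.004 -0.   ]
side carton_mid 0.63 [ 0.5893 -0.1041  0.0443] [ 0.0625 -0.0092]
side carton 0.97 [ 0.5652 -0.0119  0.0452] [-0.0326 -0.0131]
side board 0.6 [ 0.5833 -0.0397  0.0026] [-0.0016 -0.0014]
```

Nearly there, about 10 mm short. I'll take small steps and watch the force.

Emit:
apply_moves(
  motion=[
    {"jaw": 0.5,"dx": 0,"dy": 0,"dz": 0.1,"rx": 0,"ry": 0,"rz": 0},
    {"jaw": 0.5,"dx": 0,"dy": 0,"dz": 0.1,"rx": 0,"ry": 0,"rz": 0},
    {"jaw": 0.5,"dx": 0,"dy": 0,"dz": 0.05,"rx": 0,"ry": 0,"rz": 0},
  ],
)

```text
t: 10.35
tool_pos: [0.5606, -0.0108, 0.0453]
tcp_rot: [1.046, 1.305, -1.046]
wrist_force: [-1.2, 0.4, 0.5]
opening: 0.496
```

Emit:
apply_moves(
  motion=[
    {"jaw": 0.5,"dx": 0,"dy": 0,"dz": 0.05,"rx": 0,"ry": 0,"rz": 0},
    {"jaw": 0.5,"dx": 0,"dy": 0,"dz": 0,"rx": 0,"ry": 0,"rz": 0},
  ],
)

```text
t: 10.52
tool_pos: [0.561, -0.0126, 0.0453]
tcp_rot: [1.046, 1.305, -1.046]
wrist_force: [-0.1, 0.5, -0.5]
opening: 0.497
```

Emit:
apply_moves(
  motion=[
    {"jaw": 0.5,"dx": 0,"dy": 0,"dz": 0.05,"rx": 0,"ry": 0,"rz": 0},
    {"jaw": 0.5,"dx": 0,"dy": 0,"dz": 0,"rx": 0,"ry": 0,"rz": 0},
  ],
)

```text
t: 10.68
tool_pos: [0.5612, -0.0138, 0.0452]
tcp_rot: [1.046, 1.305, -1.046]
wrist_force: [0.2, 1.3, -0.0]
opening: 0.501
```

Emit:
apply_moves(
  motion=[
    {"jaw": 0.5,"dx": 0,"dy": 0,"dz": 0.06,"rx": 0,"ry": 0,"rz": 0},
    {"jaw": 0.5,"dx": 0,"dy": 0,"dz": 0,"rx": 0,"ry": 0,"rz": 0},
  ],
)

```text
t: 10.85
tool_pos: [0.5615, -0.0146, 0.0453]
tcp_rot: [1.046, 1.306, -1.045]
wrist_force: [-0.6, 3.5, 1.3]
opening: 0.499
```

Emit:
apply_moves(
  motion=[
    {"jaw": 0.5,"dx": 0,"dy": 0,"dz": 0.06,"rx": 0,"ry": 0,"rz": 0},
    {"jaw": 0.5,"dx": 0,"dy": 0,"dz": 0,"rx": 0,"ry": 0,"rz": 0},
  ],
)

```text
t: 11.02
tool_pos: [0.5614, -0.0146, 0.0453]
tcp_rot: [1.047, 1.309, -1.044]
wrist_force: [-2.7, 7.7, 1.0]
opening: 0.501
```

```bash
python3 look.py pics/crop7.png
```

```text
t 11.0167 pos [ 0.5614 -0.0146  0.0453] units xyz [ 0.076 -0.02  -0.005] rx units 0.06 tilt [-1.    -0.001 -0.003] F [-2.7  7.7  1. ]
q [-0.15  0.78  0.2   1.91 -0.32  0.48  0.5 ]
top carton_top 0.85 [ 0.6108 -0.2003  0.0437] [ 0.1611 -0.0087]
top carton_top 0.69 [ 0.5883 -0.1144  0.0443] [ 0.0724 -0.0124]
top carton_mid 0.85 [ 0.5903 -0.1159  0.0429] [ 0.0743 -0.0107]
top carton 0.93 [ 0.5702 -0.0233  0.0453] [-0.0205 -0.0107]
top carton 0.5 [ 0.5857 -0.1135  0.0449] [ 0.071  -0.0147]
side carton_top 0.7 [ 0.6104 -0.2     0.0411] [ 0.1607 -0.009 ]
side carton_mid 0.76 [ 0.5926 -0.1157  0.0452] [ 0.0746 -0.0084]
side carton 0.97 [ 0.5669 -0.0207  0.0419] [-0.0236 -0.0134]
side board 0.56 [ 0.5818 -0.0382  0.001 ] [-0.0034 -0.0025]
```

View pics/crop7.png

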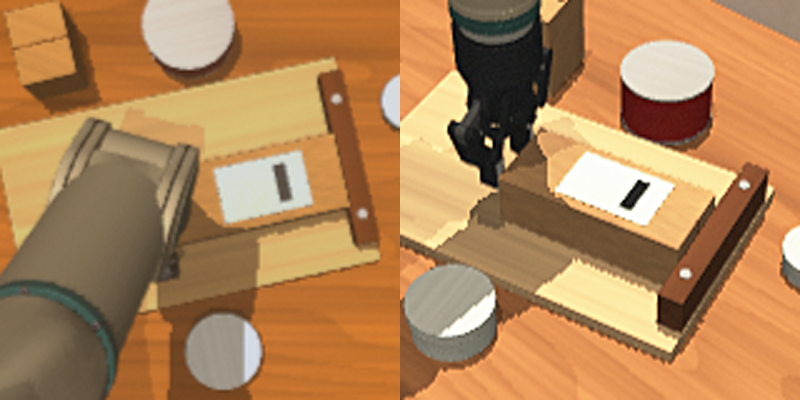

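The top end is on the stop and the force has risen to 8 N with no further movement. One more small nudge will seat it square, then I'll back off and rise.

Emit:
apply_moves(
  motion=[
    {"jaw": 0.5,"dx": 0,"dy": 0,"dz": 0.06,"rx": 0,"ry": 0,"rz": 0},
    {"jaw": 0.5,"dx": 0,"dy": 0,"dz": 0,"rx": 0,"ry": 0,"rz": 0},
    {"jaw": 0.5,"dx": 0,"dy": 0,"dz": 0,"rx": 0,"ry": 0,"rz": 0},
  ],
)

```text
t: 11.77
tool_pos: [0.5614, -0.0145, 0.0453]
tcp_rot: [1.047, 1.311, -1.043]
wrist_force: [-1.7, 9.6, 3.7]
opening: 0.501
```

Emit:
apply_moves(
  motion=[
    {"jaw": 0.5,"dx": 0,"dy": 0,"dz": -0.2,"rx": 0,"ry": 0,"rz": 0},
    {"jaw": 0.5,"dx": 0,"dy": 0,"dz": -0.5,"rx": 0,"ry": 0,"rz": 0},
    {"jaw": 0.5,"dx": 0,"dy": 0,"dz": -0.8,"rx": 0,"ry": 0,"rz": 0},
    {"jaw": 0.5,"dx": -0.8,"dy": 0,"dz": -0.3,"rx": 0,"ry": 0,"rz": 0},
    {"jaw": 0.5,"dx": -1,"dy": 0,"dz": 0,"rx": 0,"ry": 0,"rz": 0},
    {"jaw": 0.5,"dx": -1,"dy": 0,"dz": 0,"rx": 0,"ry": 0,"rz": 0},
    {"jaw": 0.5,"dx": -1,"dy": 0,"dz": 0,"rx": 0,"ry": 0,"rz": 0},
    {"jaw": 0.5,"dx": -1,"dy": 0,"dz": -0.5,"rx": 0,"ry": 0,"rz": 0},
  ],
)

```text
t: 12.43
tool_pos: [0.5483, 0.044, 0.1911]
tcp_rot: [1.048, 1.298, -1.051]
wrist_force: [2.0, 0.8, 0.1]
opening: 0.501
```

Emit:
apply_moves(
  motion=[
    {"jaw": 0.5,"dx": -0.8,"dy": 0,"dz": -1,"rx": 0,"ry": 0,"rz": 0},
    {"jaw": 0.5,"dx": -0.8,"dy": 0,"dz": -1,"rx": 0,"ry": 0,"rz": 0},
    {"jaw": 0.5,"dx": 0,"dy": 0,"dz": -1,"rx": 0,"ry": 0,"rz": 0},
    {"jaw": 0.5,"dx": 0,"dy": 0,"dz": 0,"rx": 0,"ry": 0,"rz": 0},
    {"jaw": 0.5,"dx": 0,"dy": 0,"dz": 0,"rx": 0,"ry": 0,"rz": 0},
  ],
)

```text
t: 12.85
tool_pos: [0.5278, 0.1377, 0.2376]
tcp_rot: [1.044, 1.305, -1.043]
wrist_force: [-0.2, 0.1, -0.3]
opening: 0.502
```

```bash
python3 look.py pics/crop8.png; python3 -c "
from h import *
spots(['short_carton','flat_tin','wide_tin','small_tin','bottle','jar'],('side',))"
```

```text
t 12.85 pos [0.5278 0.1377 0.2376] units xyz [ 6.489 -0.055  5.191] rx units 0.08 tilt [-1.     0.001  0.   ] F [-0.2  0.1 -0.3]
q [-0.55  0.49  0.36  1.81 -0.22  0.88  0.13]
top carton_top 0.66 [ 0.6107 -0.2019  0.041 ] [ 0.1627 -0.0091]
top carton_mid 0.82 [ 0.5881 -0.1143  0.0444] [ 0.0722 -0.0126]
top carton 0.94 [ 0.5725 -0.0241  0.0433] [-0.0192 -0.0086]
top board 0.84 [ 0.5858 -0.0366  0.0043] [-0.0041  0.0017]
side carton_top 0.78 [ 0.6115 -0.1998  0.0424] [ 0.1608 -0.0079]
side carton_mid 0.74 [ 0.5911 -0.1147  0.0456] [ 0.0733 -0.0097]
side carton 0.67 [ 0.5655 -0.0227  0.0441] [-0.022  -0.0152]
side carton 0.56 [ 0.611  -0.2005  0.0413] [ 0.1614 -0.0085]
side board 0.58 [ 5.857e-01 -3.800e-02  3.000e-04] [-0.0028  0.0013]
side short_carton 0.73 [7.336e-01 1.028e-01 6.000e-04] {}
side short_carton 0.22 [ 0.5907 -0.1158  0.0437] {}
side flat_tin 0.74 [ 0.424  -0.0818  0.0014] {}
side wide_tin 0.87 [ 7.60e-01 -4.46e-02 -1.00e-04] {}
side wide_tin 0.19 [ 0.6106 -0.4399 -0.0014] {}
side small_tin 0.93 [ 6.845e-01 -2.731e-01  3.000e-04] {}
side bottle 0.85 [ 0.6102 -0.4426  0.0016] {}
side jar 0.83 [ 0.414  -0.4703 -0.001 ] {}
```

View pics/crop8.png

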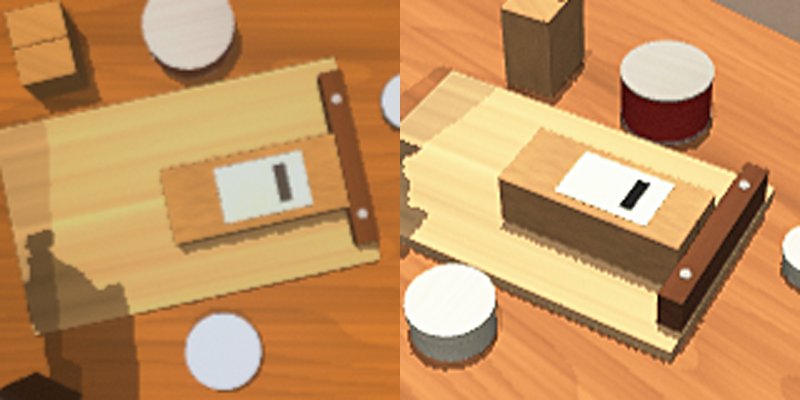

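```bash
python3 -c "
from h import *
print(bot.hand_in())"
```

```text
the job is handed in; nothing more can be done
None
```

The carton is lying flat on its back, label up, with its top end against the stop, and I've handed the job in. I tipped it with a high push from behind using half-open fingers. With the fingers squared to the board, I then slid it along until it seated at about 10 N, and backed the arm clear.

**Last checks:**
- **Position:** the two cameras put the carton's top at board x of about 161–163 mm against the nominal 160 mm, within measurement error. Its middle is 43–46 mm above the counter, as expected when lying flat.
- **Squareness:** in the final picture I saw no gap at the stop. The carton's edges run parallel to the board's within about 1°. It sits about 1 cm to one side of the board's centreline.
- **Other items:** the short carton, tins, bottle and jar are where they started, within the few millimetres the detector can resolve. The red and black cartons I only checked mid-job, after the tip, and two of the three showed in the last pictures only in part or not at all.
- **Limits:** the last move ended 12.9 s in, and no wrist force reading between moves passed about 10 N.

The first four move calls were refused as invalid input because I had left out zero-valued fields. The arm didn't move on any of them.

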